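# Clamp the two ordered bolts in their lanes

## Task

The two samples in the order tray on the left show which two of the three kinds of bolt are wanted. In the lane of each wanted bolt, push the black slide up until it drives the bolt under the hood and onto the hidden sprung buffer, so that the bolt stays clamped between slide and buffer when you let go; press gently, never with more than 25 N on a bolt. Leave the third bolt, its slide and the samples where they are.

Things in the scene. Friction and masses are not known exactly. Their poses are not given: they have to be found in the camera images.
- tray: fixed lane tray, a grey sheet 220 x 400 mm (x, y), floor 6 mm above the table, origin on the table under its centre. Three lanes along its y axis at x = -68 (lane a), 0 (b), +68 mm (c), each 52 mm wide between aluminium dividers with tops 30 mm above the table
- hood (a point): middle of the top front edge of the steel hood that covers the tray's -y end, at tray y = -95 mm, 53 mm above the table; it reaches to y = -200 mm. Under it each lane ends in a sprung buffer plate, hidden, its face at y = -110 to -140 mm, different in each lane and run. A buffer resists with 2 N, and 1 N more per mm, and stops solid after 12 mm
- slide_a: black slide of lane a. Runs along tray y only, travel 235 mm; friction holds it: 6 N moves it, 7 to 9 N with a bolt ahead. Its plate, 46 mm wide, faces -y; a push tab 34 mm wide (x) rises to 95 mm above the table. Axes as the tray's. Origin 5 mm above the table below the -y face; tab and plate span y = 0 to 10 mm, a foot 9 mm high reaches to y = 30 mm, and is below the dividers' tops
- slide_b: black slide of lane b. Runs along tray y only, travel 235 mm; friction holds it: 6 N moves it, 7 to 9 N with a bolt ahead. Its plate, 46 mm wide, faces -y; a push tab 34 mm wide (x) rises to 95 mm above the table. Axes as the tray's. Origin 5 mm above the table below the -y face; tab and plate span y = 0 to 10 mm, a foot 9 mm high reaches to y = 30 mm, and is below the dividers' tops
- slide_c: black slide of lane c. Runs along tray y only, travel 235 mm; friction holds it: 6 N moves it, 7 to 9 N with a bolt ahead. Its plate, 46 mm wide, faces -y; a push tab 34 mm wide (x) rises to 95 mm above the table. Axes as the tray's. Origin 5 mm above the table below the -y face; tab and plate span y = 0 to 10 mm, a foot 9 mm high reaches to y = 30 mm, and is below the dividers' tops
- bolt_short: stock in one of the lanes, head towards the slide (its x axis along the tray's -y): a zinc-grey M16 hex bolt, 90 mm long overall, with a nut run on at its tip. Head and nut 24 mm across flats, shank 16 mm. It lies on its flats along its own x axis, head at -x. Origin under the middle of its length, on the underside
- bolt_long: stock in one of the lanes, head towards the slide (its x axis along the tray's -y): a zinc-grey M16 hex bolt, 150 mm long overall, with a nut run on at its tip. Head and nut 24 mm across flats, shank 16 mm. It lies on its flats along its own x axis, head at -x. Origin under the middle of its length, on the underside
- bolt_eye: stock in one of the lanes, head towards the slide (its x axis along the tray's -y): a zinc-grey eye bolt, 120 mm long overall: a flat-lying ring 46 mm outside, bar 16 mm, at its -x end, and a plain 16 mm shank. It lies along its own x axis. Origin under the middle of its length, on the underside
- sample_short: sample lying in the order tray or the spare tray, only to be looked at: a zinc-grey M16 hex bolt, 90 mm long overall, with a nut run on at its tip. Head and nut 24 mm across flats, shank 16 mm. It lies on its flats along its own x axis, head at -x. Origin under the middle of its length, on the underside
- sample_long: sample lying in the order tray or the spare tray, only to be looked at: a zinc-grey M16 hex bolt, 150 mm long overall, with a nut run on at its tip. Head and nut 24 mm across flats, shank 16 mm. It lies on its flats along its own x axis, head at -x. Origin under the middle of its length, on the underside
- sample_eye: sample lying in the order tray or the spare tray, only to be looked at: a zinc-grey eye bolt, 120 mm long overall: a flat-lying ring 46 mm outside, bar 16 mm, at its -x end, and a plain 16 mm shank. It lies along its own x axis. Origin under the middle of its length, on the underside
- order: the order tray: fixed open aluminium tray 190 x 150 x 22 mm (x, y, height) with one divider making two compartments, on the robot's left (+y); the two samples in it are the order. Origin under its centre
- spare: the spare tray: fixed open aluminium tray 190 x 80 x 22 mm, one compartment, on the robot's right (-y); the sample in it is not on order. Origin under its centre

How it is judged:
By the outcome, as a careful person would: the job done as asked, in the order asked, and still so for the second after the job is handed in, with the robot touching nothing.
It also fails if it takes over 61 s, if anything falls off the work surface, if the arm or the gripper's body presses on something with over 40 N, if the wrist force passes 120 N, or if a joint passes its speed limit or range.

## Robot

A 6-joint arm with a two-finger parallel gripper is mounted at the origin on the work surface. World frame = base frame: x ahead of the robot, y to its left, z up, the work surface at z = 0. Lengths are in m, angles in rad, forces in N, time in s.
With the tool pointing down it reaches from about 0.425 to 0.95 m from the base axis. Payload 3.5 kg.
Tool frame: the origin (TCP) lies at the very end of the fingers, on their centre line; the grasp point (between the pads) lies 19 mm behind it (ctrl.pinch_z is the distance from the TCP to the grasp point, in m); z points along the fingers, y is the line along which they close (so a half turn about z gives the same grasp; the last joint's range is limited). The gripper opens to 85 mm and grips with 20 to 120 N. Pads are 22 mm wide; open, the fingers measure 114 mm over their backs; the gripper's body (76 mm by 85 mm) begins 54 mm behind the grasp point. The pads swing forward as they close: fully open they stand 13 mm farther back than shut.
Start: joints at [1.029, 0.286, 1.577, -0, 1.279, -0.15], TCP at [0.258, 0.624, 0.231] pointing down, gripper open.
Joint ranges: [-2.77, 2.77], [-0.9, 2.22], [0.21, 2.48], [-1.53, 4.67], [0.24, 2.81], [-2.84, 2.84]. Speed limits (rad/s): [2.79, 2.79, 3.14, 3.14, 3.14, 3.14].

## Interface

Orientations are given as a unit quaternion [x, y, z, w].
In Python, from plant import ctrl gives the robot as it stands. The module is installed in compiled form; this text tells all that it offers.
- The arm moves only by the shell command python3 -m crank 'ROWS' [OPENING] [FORCE]. ROWS is JSON, a list of rows, each a list of 6 numbers: the shift along the tool's x, y, z in cm, then the turn, a rotation vector about the tool's x, y, z in rad. In form: [[tx, ty, tz, rx, ry, rz], ...]. A call has 1 to 10 rows; each row is the pose to reach, as a shift and turn from the pose commanded when the call began, along the tool's axes at that moment; what a row does not reach only later rows make up. A row lasts 1/10 s, in which the tool goes at most 50 mm and 8.59 degrees, less where a joint would pass 70% of its speed; a pose out of reach is approached as far as the arm can. A call with a gripper value outside its range is refused whole. OPENING is the opening, from 0 (shut) to 1 (fully open), set as the call begins (- or left out, the last holds). The fingers move at their own pace and stop on an object; FORCE is the grip in N (left out, the last holds). Time passes only in rows, so rows that repeat a pose let the fingers close. It gives the time, the measured TCP pose, the force, the opening and the grip force at its end, in the units of the state.
- ctrl.get_state(): the state, without advancing time (a new reading comes with each control period).
- ctrl.read_camera(name): name is "side" or "top" or "wrist"; returns (picture, depth): 400x640x3 uint8, blue, green, red; 400x640 float32, m along the optical axis (not along the pixel's ray), 0 where there is no reading.
- ctrl.camera_info(name): a dict with "K" (3x3 intrinsics, pixels), "origin" and "orientation" of the camera in the world. Camera axes: x right, y down, z forward; pixel columns grow to the right and rows downward; lengths in m; the calibration is good to about 2 mm. The wrist camera is an equidistant fisheye: a pixel r from the principal point sees the ray r / f radians off the axis. A picture is of the moment at which its call begins: read the wrist's pose just before it. camera_info takes no time and is no camera call; for the wrist camera it gives the pose at the moment of the call.
- ctrl.sign_off(): hands the job in; it is judged then, once.
The state is a dict: "time": time; "qpos": joint angles; "dq": joint speeds; "joint_efforts": joint torques, N m; "eef_pos": TCP position; "tcp_rot": TCP orientation; "contact_force": force on the tool from outside, world axes, zero at the start; "wrist_torque": the same for the moment, N m; "opening": opening from 0.0 (shut) to 1.0 (fully open); "finger_force": force on a finger pad.
Only numpy, scipy, OpenCV 4.12 (cv2) and the standard library are available. Lean on these libraries where they do the work, as an engineer would, in place of code of your own. Each camera call takes 0.05 s, during which the arm holds its last target. There are 200 camera calls.

## Working session

There is one attempt and no reset: what is moved stays moved. The work goes in short steps, Python scripts to look and compute and a shell command to move; the robot and the scene stay as the last step left them, time stands still between calls to the robot, and variables do not carry over. Pictures are saved under pics/ and viewed, at most 10 in all, crops included, and the job is handed in when it is done.

```bash
mkdir -p pics; cat > h.py <<'E'
import numpy as np, cv2
from plant import ctrl
from scipy.spatial.transform import Rotation as R
def cam(n):
    i=ctrl.camera_info(n); return np.array(i["K"]),np.array(i["origin"]),i["orientation"]
E
python3 - <<'E'
from h import *
for n in("top","side"):
    p,d=ctrl.read_camera(n); cv2.imwrite(f"pics/{n}.png",p); np.save(n,d); print(n,ctrl.camera_info(n))
s=ctrl.get_state(); print(s)
E
```

```text
top {'K': array([[470.86779024,   0.        , 327.57860077],
       [  0.        , 470.86779024, 206.47945863],
       [  0.        ,   0.        ,   1.        ]]), 'origin': array([0.34664989, 0.01155962, 1.24152599]), 'orientation': array([-0.69639434,  0.71222503, -0.06973112,  0.0539259 ])}
side {'K': array([[425.80621319,   0.        , 316.37503561],
       [  0.        , 425.80621319, 202.51503098],
       [  0.        ,   0.        ,   1.        ]]), 'origin': array([ 0.10101846, -0.62578455,  0.93466124]), 'orientation': array([ 0.89305783, -0.27519418,  0.11036168, -0.33843194])}
{'time': 0.1, 'qpos': array([ 1.02899997e+00,  2.87131480e-01,  1.57802697e+00, -2.15097195e-05,
        1.27861406e+00, -1.50028418e-01]), 'dq': array([-0.00027479, -0.00201436, -0.00315185, -0.00053956,  0.0005843 ,
        0.00032671]), 'joint_efforts': array([ 8.58812145e-04, -4.07295334e+01, -2.93702924e+01, -1.42062945e-04,
        3.38848105e-03,  7.35541335e-06]), 'eef_pos': array([0.25741474, 0.62334427, 0.2300512 ]), 'tcp_rot': array([ 1.94630508e-01,  9.80876025e-01, -1.02885928e-03, -3.59860166e-04]), 'contact_force': array([-0.65294089, -0.52972134,  0.68524611]), 'wrist_torque': array([-0.03241004, -0.01739751,  0.00098612]), 'finger_force': 0.0, 'opening': 0.9971877240143348}
```

View pics/top.png

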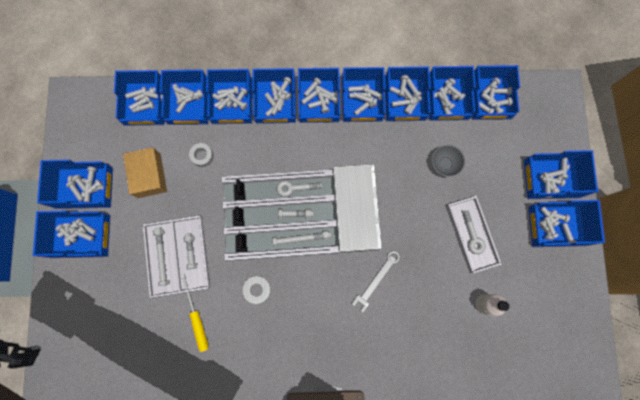

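View pics/side.png

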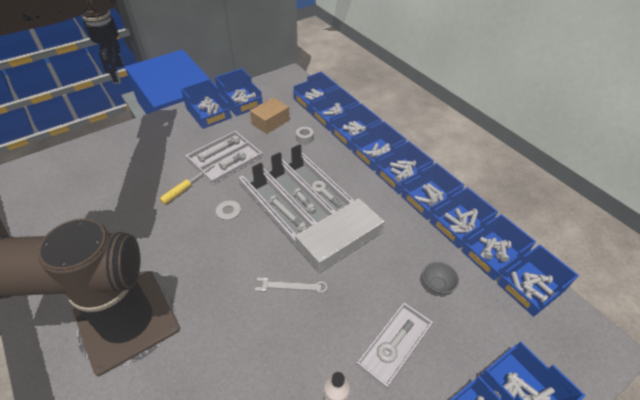

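The order tray (pixels 175,257) holds a long and a short hex bolt; the spare tray (473,233) holds the eye bolt. In the lanes, eye is the far one (300,187), short the middle (295,213), long the near one (300,238). Black tabs are at about (238,188), (238,215) and (241,242), and the hood is at (357,208).

```bash
cat >> h.py <<'E'
def cloud(n,d):
    K,o,q=cam(n); v,u=np.mgrid[:400,:640]
    return np.dstack([(u-K[0,2])/K[0,0]*d,(v-K[1,2])/K[1,1]*d,d])@R.from_quat(q).as_matrix().T+o
def ray(n,u,v,z):
    K,o,q=cam(n); r=R.from_quat(q).apply([(u-K[0,2])/K[0,0],(v-K[1,2])/K[1,1],1]); return o+r*(z-o[2])/r[2]
E
python3 - <<'E'
from h import *
for n in("top","side"):
    p=cv2.imread(f"pics/{n}.png"); P=cloud(n,np.load(n+".npy"))
    m=(p.max(2)<60).astype(np.uint8); 
    roi=np.zeros_like(m)
    if n=="top": roi[170:260,222:262]=1
    else: roi[140:195,245:310]=1
    N,l,st,c=cv2.connectedComponentsWithStats(m*roi)
    for i in range(1,N):
        if st[i,4]<30: continue
        q=P[l==i]; t=q[q[:,2]>0.088] 
        print(n,st[i],c[i].round(1),'top pts',len(t),t.mean(0).round(4) if len(t) else '',q.min(0).round(3),q.max(0).round(3))
        (cc,wh,a)=cv2.minAreaRect(np.argwhere(l==i)[:,::-1].astype(np.float32)); print(cc,wh,a)
    # hood top
    h=(abs(P[...,2]-.053)<.006)&(P[...,0]>.2)&(abs(P[...,1])<.4)
    N,l,st,c=cv2.connectedComponentsWithStats(h.astype(np.uint8)); i=1+st[1:,4].argmax()
    r=cv2.minAreaRect((P[l==i][:,:2]*1000).astype(np.float32)); print("hood",st[i],r,P[l==i].mean(0), cv2.boxPoints(r).tolist())
p=cv2.imread("pics/top.png")[150:280,210:400]; 
s=cv2.imread("pics/side.png")[125:275,225:400]
cv2.imwrite("pics/c1.png",cv2.resize(p,None,fx=4,fy=4,interpolation=cv2.INTER_CUBIC)); cv2.imwrite("pics/c2.png",cv2.resize(s,None,fx=4,fy=4))
E
```

```text
top [234 180  11  20 177] [239.1 190.7] top pts 50 [0.5989 0.2012 0.1175] [0.347 0.012 0.006] [0.627 0.229 1.242]
(239.0, 189.5) (19.0, 10.0) 90.0
top [233 207  11  19 178] [237.8 216.7] top pts 50 [0.5372 0.2074 0.0948] [0.516 0.202 0.006] [0.563 0.231 0.1  ]
(238.0, 216.0) (18.0, 10.0) 90.0
top [236 234  11  18 179] [240.7 242.8] top pts 55 [0.4683 0.1961 0.1155] [0.347 0.012 0.01 ] [0.493 0.223 1.242]
(241.0, 242.5) (17.0, 10.0) 90.0
hood [ 334  165   47   87 3406] ((554.5392456054688, -92.33548736572266), (221.07354736328125, 105.27008819580078), 2.6904680728912354) [ 0.55207726 -0.0922697   0.05363044] [[441.65362548828125, -44.94709014892578], [446.59503173828125, -150.10113525390625], [667.4248657226562, -139.723876953125], [662.4834594726562, -34.56983947753906]]
side [291 147  11  21 157] [296.2 157.6] top pts 13 [0.6054 0.2018 0.0921] [0.587 0.197 0.012] [0.625 0.208 0.095]
(296.0, 157.0) (20.0, 10.0) 90.0
side [272 155  11  22 160] [276.7 165.8] top pts 12 [0.538  0.204  0.0913] [0.52  0.199 0.015] [0.558 0.209 0.094]
(277.0, 165.5) (21.0, 10.0) 90.0
side [254 165  11  22 164] [258.4 176.1] top pts 11 [0.439  0.1225 0.1664] [ 0.101 -0.626  0.013] [0.49  0.202 0.935]
(259.0, 175.5) (21.0, 10.0) 90.0
hood [ 295  198   90   65 2702] ((556.1867065429688, -91.63070678710938), (223.6768798828125, 107.97455596923828), 2.689424991607666) [ 0.54984682 -0.09475496  0.05242654] [[441.938232421875, -42.950584411621094], [447.004638671875, -150.80621337890625], [670.4351806640625, -140.31082153320312], [665.3687744140625, -32.4552001953125]]
```

View pics/c1.png

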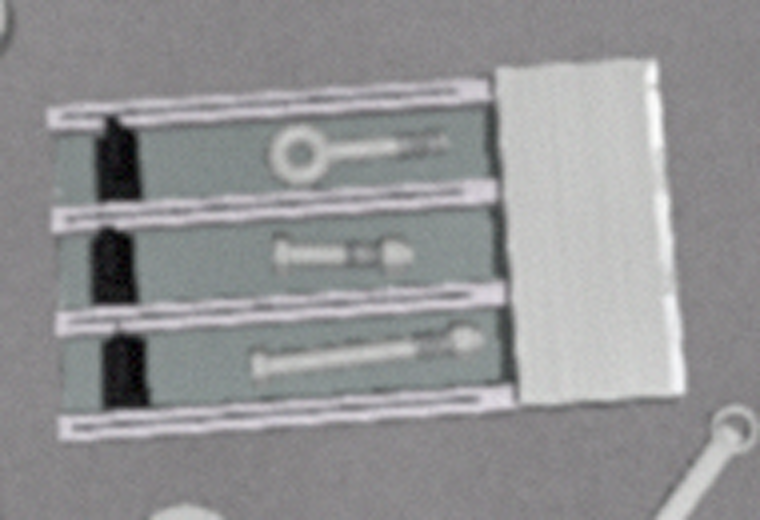

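The crop confirms this: eye in lane c (top), short in lane b, long in lane a, with all slides near the +y end.

```bash
cat >> h.py <<'E'
a=np.radians(2.69); Rt=np.array([[np.cos(a),-np.sin(a)],[np.sin(a),np.cos(a)]]); T0=np.array([.555,-.092])+Rt@[0,.1475]
tr=lambda p:(np.array(p)[:2]-T0)@Rt
def rows(x,y,z,yaw=None):  # tool-axis shift (cm) to tray x,y (m), height z
    s=ctrl.get_state(); M=R.from_quat(s["tcp_rot"]).as_matrix(); t=np.r_[T0+Rt@[x,y],z]
    return (M.T@(t-s["eef_pos"])*100).round(2), "tcp tray",tr(s["eef_pos"]).round(4), s["eef_pos"][2].round(4)
E
python3 - <<'E'
from h import *
P=cloud("top",np.load("top.npy")); p=cv2.imread("pics/top.png")
for v,u in((242,236),(216,233),(190,234)):
    print([tr(ray("top",x,v,.095)).round(4).tolist() for x in(u-.5,u+3.5)])
m=(abs(P[...,2]-.093)<.008)&(p.max(2)<70); 
for lo,hi in((170,200),(200,227),(227,260)):
    q=P[lo:hi,225:255][m[lo:hi,225:255]]; t=tr(q); print(t.min(0).round(4),t.max(0).round(4))
print("T0",T0); M=R.from_quat(ctrl.get_state()["tcp_rot"]).as_matrix(); print(M[:,1]); 
for x in(-.068,0): print(rows(x,.19,.16))
E
```

```text
[[-0.0746, 0.1577], [-0.0753, 0.148]]
[[-0.0101, 0.1626], [-0.0108, 0.1528]]
[[0.0549, 0.1578], [0.0542, 0.1479]]Traceback (most recent call last):
  File "<stdin>", line 7, in <module>
  File "h.py", line 12, in <lambda>
    tr=lambda p:(np.array(p)[:2]-T0)@Rt
                 ~~~~~~~~~~~~~~~^~~
ValueError: operands could not be broadcast together with shapes (2,3) (2,)
```

```bash
sed -i 's/np.array(p)\[:2\]/np.array(p)[...,:2]/' h.py; python3 - <<'E'
from h import *
M=R.from_quat(ctrl.get_state()["tcp_rot"]).as_matrix(); print(np.degrees(np.arctan2(M[1,1],M[0,1])))
for x in(-.068,0): print(rows(x,.19,.16))
P=cloud("side",np.load("side.npy"))
p=cv2.imread("pics/side.png"); m=(p.max(2)<60)&(P[...,2]>.03)&(P[...,2]<.1)
for b in((291,147),(272,155),(254,165)):
    s=np.s_[b[1]:b[1]+22,b[0]:b[0]+11]; t=tr(P[s][m[s]]); print(np.percentile(t,[3,50,97],axis=0).round(4).tolist())
E
```

```text
67.55372596886234
(array([-34.33, -27.07,   7.05]), 'tcp tray', array([-0.2637,  0.581 ]), np.float64(0.2301))
(array([-40.48, -24.18,   7.04]), 'tcp tray', array([-0.2637,  0.581 ]), np.float64(0.2301))
[[0.0504, 0.1401], [0.0642, 0.1435], [0.078, 0.1465]]
[[-0.0159, 0.1465], [-0.0029, 0.149], [0.0104, 0.1517]]
[[-0.0831, 0.1412], [-0.0699, 0.1443], [-0.0549, 0.1476]]
```

```bash
python3 -m crank '[[-34.4,-27.1,0,0,0,1.132],[-34.4,-27.1,0,0,0,1.132],[-34.4,-27.1,0,0,0,1.132],[-34.4,-27.1,0,0,0,1.132],[-34.4,-27.1,0,0,0,1.132],[-34.4,-27.1,0,0,0,1.132],[-34.4,-27.1,0,0,0,1.132],[-34.4,-27.1,0,0,0,1.132],[-34.4,-27.1,0,0,0,1.132],[-34.4,-27.1,0,0,0,1.132]]' 0
python3 -c "
from h import *
print(rows(-.07,.19,.055)); M=R.from_quat(ctrl.get_state()['tcp_rot']).as_matrix(); print(M.round(3))"
```

```text
time: 1.1
eef_pos: [0.4739, 0.2384, 0.2309]
tcp_rot: [0.692, 0.722, -0.0, 0.0]
contact_force: [0.1, 0.9, -0.4]
opening: -0.005
finger_force: 0.0
(array([ 0.39, -0.45, 17.59]), 'tcp tray', array([-0.0655,  0.1863]), np.float64(0.2309))
[[-0.041  0.999 -0.   ]
 [ 0.999  0.041 -0.001]
 [-0.001 -0.    -1.   ]]
```

```bash
python3 -m crank '[[0.6,-0.3,4.5,0,0,0.004],[0.6,-0.3,9,0,0,0.004],[0.6,-0.3,13.5,0,0,0.004],[0.6,-0.3,17.5,0,0,0.004],[0.6,-0.3,17.5,0,0,0.004],[0.6,-0.3,17.5,0,0,0.004]]'
python3 -m crank '[[-0.5,0,0,0,0,0],[-1,0,0,0,0,0],[-1,0,0,0,0,0]]'
python3 -c "
from h import *
print(rows(-.068,.1,.055)); p,d=ctrl.read_camera('side'); cv2.imwrite('pics/s2.png',cv2.resize(p[100:290,200:440],None,fx=3,fy=3))"
```

```text
time: 1.7
eef_pos: [0.4683, 0.2483, 0.0562]
tcp_rot: [0.691, 0.722, -0.001, -0.0]
contact_force: [0.1, 0.6, 0.7]
opening: 0.002
finger_force: 0.0
time: 2.0
eef_pos: [0.4708, 0.2377, 0.0585]
tcp_rot: [0.692, 0.722, 0.002, 0.001]
contact_force: [-0.7, 0.7, 0.2]
opening: -0.001
finger_force: 0.0
(array([-8.58,  0.1 ,  0.35]), 'tcp tray', array([-0.0686,  0.1858]), np.float64(0.0585))
```

View pics/s2.png

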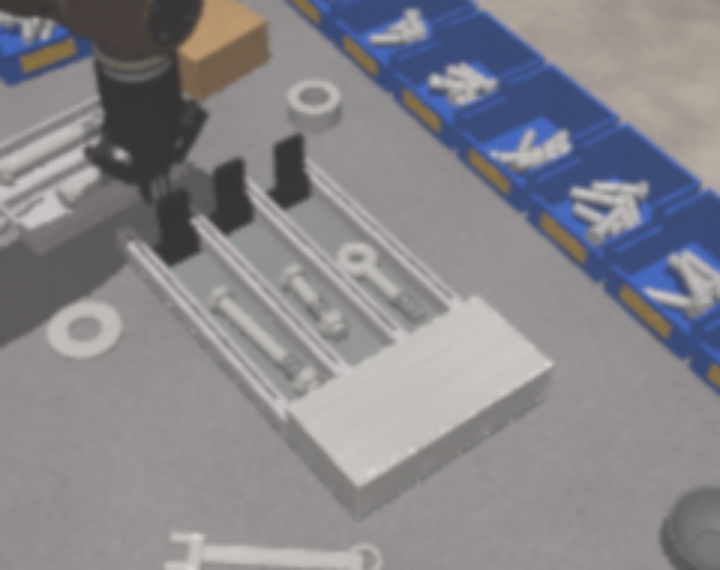

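The gripper stands behind slide a's tab (170,220 in the crop), and the other lanes are untouched. I'll start pushing, slowly.

```bash
python3 -m crank '[[-0.3,0,0,0,0,0],[-0.6,0,0,0,0,0],[-0.9,0,0,0,0,0],[-1.2,0,0,0,0,0],[-1.5,0,0,0,0,0],[-1.8,0,0,0,0,0],[-2.1,0,0,0,0,0],[-2.4,0,0,0,0,0],[-2.7,0,0,0,0,0],[-3,0,0,0,0,0]]'
python3 -m crank '[[-0.3,0,0,0,0,0],[-0.6,0,0,0,0,0],[-0.9,0,0,0,0,0],[-1.2,0,0,0,0,0],[-1.5,0,0,0,0,0],[-1.8,0,0,0,0,0],[-2.1,0,0,0,0,0],[-2.4,0,0,0,0,0],[-2.7,0,0,0,0,0],[-3,0,0,0,0,0]]'
python3 -c "
from h import *
print(rows(-.068,.07,.055)); p,d=ctrl.read_camera('side'); cv2.imwrite('pics/s3.png',cv2.resize(p[100:290,200:440],None,fx=3,fy=3))"
```

```text
time: 3.05
eef_pos: [0.4706, 0.2091, 0.0564]
tcp_rot: [0.692, 0.722, 0.001, -0.001]
contact_force: [0.4, 6.1, -1.9]
opening: 0.002
finger_force: 3.0
time: 4.05
eef_pos: [0.472, 0.1792, 0.0563]
tcp_rot: [0.692, 0.722, 0.001, -0.001]
contact_force: [1.4, 5.5, -1.4]
opening: -0.002
finger_force: 3.0
(array([-5.73,  0.24,  0.11]), 'tcp tray', array([-0.0702,  0.1273]), np.float64(0.0563))
```

View pics/s3.png

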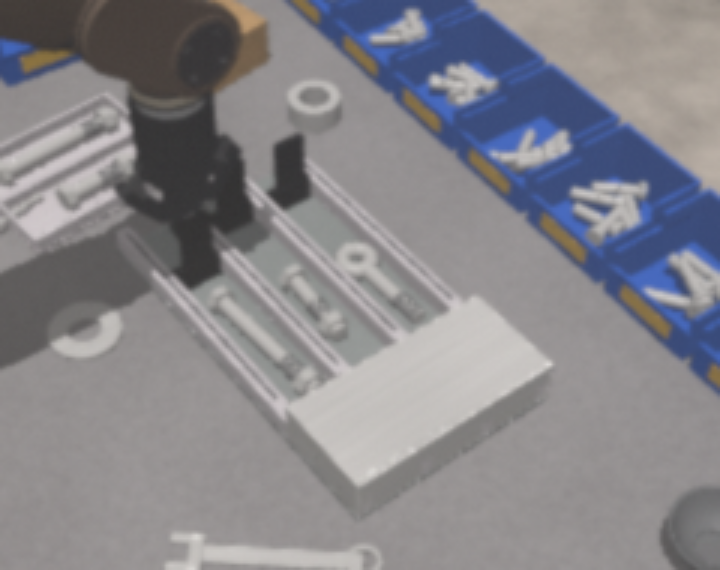

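```bash
python3 -m crank '[[-0.3,0,0,0,0,0],[-0.6,0,0,0,0,0],[-0.9,0,0,0,0,0],[-1.2,0,0,0,0,0],[-1.5,0,0,0,0,0],[-1.8,0,0,0,0,0],[-2.1,0,0,0,0,0],[-2.4,0,0,0,0,0],[-2.7,0,0,0,0,0],[-3,0,0,0,0,0]]'
python3 -m crank '[[-0.2,0,0,0,0,0],[-0.4,0,0,0,0,0],[-0.6,0,0,0,0,0],[-0.8,0,0,0,0,0],[-1,0,0,0,0,0],[-1.2,0,0,0,0,0],[-1.4,0,0,0,0,0],[-1.6,0,0,0,0,0],[-1.8,0,0,0,0,0],[-2,0,0,0,0,0]]'
for i in 1; do python3 -m crank '[[-0.1,0,0,0,0,0],[-0.2,0,0,0,0,0],[-0.3,0,0,0,0,0]]'; done
python3 -c "
from h import *
print(rows(-.068,.061,.055))"
```

```text
time: 5.1
eef_pos: [0.4735, 0.1492, 0.0563]
tcp_rot: [0.692, 0.722, 0.002, -0.001]
contact_force: [1.3, 6.1, -1.6]
opening: 0.0
finger_force: 3.1
time: 6.1
eef_pos: [0.4744, 0.1296, 0.0563]
tcp_rot: [0.692, 0.722, 0.002, -0.001]
contact_force: [1.6, 7.9, -1.4]
opening: 0.001
finger_force: 3.8
time: 6.4
eef_pos: [0.4746, 0.1266, 0.0563]
tcp_rot: [0.692, 0.722, 0.002, -0.001]
contact_force: [2.7, 6.8, -2.8]
opening: -0.002
finger_force: 3.8
(array([-1.36,  0.21,  0.13]), 'tcp tray', array([-0.0701,  0.0746]), np.float64(0.0563))
```

```bash
f='time|force:|eef'
python3 -m crank '[[-0.1,0,0,0,0,0],[-0.2,0,0,0,0,0],[-0.3,0,0,0,0,0],[-0.4,0,0,0,0,0],[-0.5,0,0,0,0,0],[-0.6,0,0,0,0,0]]'|egrep 'eef|ce:'
python3 -m crank '[[-0.1,0,0,0,0,0],[-0.2,0,0,0,0,0]]'|egrep 'eef|ce:'
python3 -m crank '[[-0.1,0,0,0,0,0],[-0.2,0,0,0,0,0]]'|egrep 'eef|ce:'
python3 -m crank '[[-0.1,0,0,0,0,0],[-0.2,0,0,0,0,0]]'|egrep 'eef|ce:'
```

```text
eef_pos: [0.4749, 0.1206, 0.0563]
contact_force: [2.0, 7.8, -2.5]
finger_force: 3.8
eef_pos: [0.4749, 0.1186, 0.0563]
contact_force: [2.1, 7.7, -2.2]
finger_force: 3.8
eef_pos: [0.475, 0.1166, 0.0563]
contact_force: [2.3, 6.9, -2.7]
finger_force: 3.8
eef_pos: [0.4751, 0.1146, 0.0563]
contact_force: [2.1, 8.2, -1.8]
finger_force: 3.8
```

```bash
for i in 1 2 3 4; do python3 -m crank '[[-0.1,0,0,0,0,0],[-0.2,0,0,0,0,0]]'|egrep 'eef|ce:'; done
```

```text
eef_pos: [0.4752, 0.1126, 0.0563]
contact_force: [1.6, 8.4, -2.3]
finger_force: 3.8
eef_pos: [0.4753, 0.1106, 0.0563]
contact_force: [2.4, 7.7, -2.8]
finger_force: 3.8
eef_pos: [0.4754, 0.1086, 0.0563]
contact_force: [2.7, 7.3, -2.5]
finger_force: 3.8
eef_pos: [0.4755, 0.1066, 0.0563]
contact_force: [1.9, 7.7, -2.6]
finger_force: 3.8
```

```bash
for i in 1 2 3 4; do python3 -m crank '[[-0.1,0,0,0,0,0],[-0.2,0,0,0,0,0]]'|egrep 'eef|ce:'; done
```

```text
eef_pos: [0.4756, 0.1046, 0.0563]
contact_force: [2.0, 7.8, -2.8]
finger_force: 3.8
eef_pos: [0.4757, 0.1026, 0.0563]
contact_force: [2.1, 7.7, -2.6]
finger_force: 3.8
eef_pos: [0.4758, 0.1006, 0.0563]
contact_force: [2.1, 7.4, -2.6]
finger_force: 3.8
eef_pos: [0.4759, 0.0987, 0.0563]
contact_force: [3.4, 7.6, -2.2]
finger_force: 3.8
```

```bash
for i in 1 2 3 4; do python3 -m crank '[[-0.1,0,0,0,0,0],[-0.2,0,0,0,0,0]]'|egrep 'eef|ce:'; done
```

```text
eef_pos: [0.476, 0.0966, 0.0563]
contact_force: [2.4, 7.4, -1.7]
finger_force: 3.8
eef_pos: [0.4761, 0.0946, 0.0563]
contact_force: [2.3, 7.0, -1.9]
finger_force: 3.8
eef_pos: [0.4762, 0.0926, 0.0563]
contact_force: [3.0, 7.9, -1.9]
finger_force: 3.8
eef_pos: [0.4763, 0.0906, 0.0563]
contact_force: [3.5, 7.6, -3.1]
finger_force: 3.8
```

```bash
for i in 1 2 3 4; do python3 -m crank '[[-0.1,0,0,0,0,0],[-0.2,0,0,0,0,0]]'|egrep 'eef|ce:'; done
```

```text
eef_pos: [0.4764, 0.0886, 0.0563]
contact_force: [3.0, 7.0, -1.1]
finger_force: 3.8
eef_pos: [0.4765, 0.0866, 0.0563]
contact_force: [1.9, 7.7, -2.8]
finger_force: 3.8
eef_pos: [0.4766, 0.0849, 0.0563]
contact_force: [2.9, 9.8, -2.1]
finger_force: 4.9
eef_pos: [0.4766, 0.0835, 0.0563]
contact_force: [3.1, 11.2, -3.0]
finger_force: 5.7
```

Buffer found, at about 1.7 mm compression. I'll add 1 mm, then back off and lift.

```bash
python3 -m crank '[[-0.05,0,0,0,0,0],[-0.1,0,0,0,0,0],[-0.1,0,0,0,0,0]]'|egrep 'eef|ce:'
python3 -m crank '[[0.1,0,0,0,0,0],[0.3,0,0,0,0,0],[0.8,0,0,0,0,0],[1.5,0,0,0,0,0],[2.2,0,0,0,0,0],[2.2,0,0,0,0,0]]'|egrep 'eef|ce:'
python3 - <<'E'
from h import *
p,d=ctrl.read_camera('side'); cv2.imwrite('pics/s4.png',cv2.resize(p[100:290,200:440],None,fx=3,fy=3))
print(rows(0,.19,.055))
E
```

```text
eef_pos: [0.4767, 0.0826, 0.0564]
contact_force: [2.8, 11.6, -2.4]
finger_force: 5.7
eef_pos: [0.475, 0.1027, 0.0563]
contact_force: [0.7, 0.2, 0.2]
finger_force: 0.0
(array([13.97,  7.03,  0.13]), 'tcp tray', array([-0.0707,  0.0505]), np.float64(0.0563))
```

View pics/s4.png

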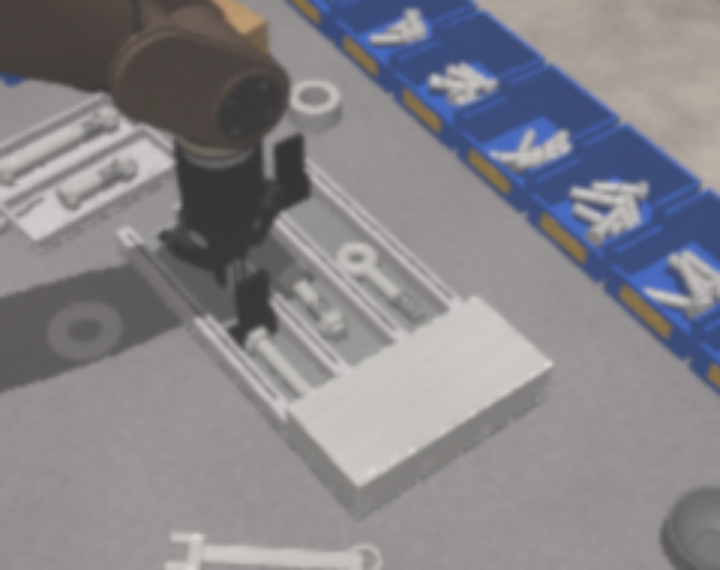

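The long bolt's tip is under the hood, with its head (258,340) against slide a. Next is lane b.

```bash
python3 -m crank '[[0,0,-5,0,0,0],[0,0,-10,0,0,0],[3,1.5,-13,0,0,0],[7,3.5,-13,0,0,0],[11,5.5,-13,0,0,0],[14.5,6.8,-13,0,0,0],[14.5,6.8,-13,0,0,0],[14.5,6.8,-13,0,0,0]]'|egrep 'eef|ce:|tim'
python3 -c "
from h import *
print(rows(-.002,.195,.055))"
```

```text
time: 12.55
eef_pos: [0.5366, 0.2501, 0.1858]
contact_force: [0.1, 0.6, 0.1]
finger_force: 0.0
(array([ 0.  ,  0.05, 13.08]), 'tcp tray', array([-0.0024,  0.1951]), np.float64(0.1858))
```

```bash
python3 -m crank '[[0,0,4.5,0,0,0],[0,0,9,0,0,0],[0,0,13,0,0,0],[0,0,13,0,0,0],[0,0,13,0,0,0]]'|egrep 'eef|ce:|tim'
for i in 1 2 3 4 5; do python3 -m crank '[[-0.3,0,0,0,0,0],[-0.6,0,0,0,0,0],[-0.9,0,0,0,0,0],[-1.2,0,0,0,0,0],[-1.5,0,0,0,0,0],[-1.8,0,0,0,0,0],[-2.1,0,0,0,0,0],[-2.4,0,0,0,0,0],[-2.7,0,0,0,0,0],[-3,0,0,0,0,0]]'|egrep 'eef|ce:'; done
python3 -c "
from h import *
print(rows(0,.005,.055))"
```

```text
time: 13.05
eef_pos: [0.5366, 0.2487, 0.0564]
contact_force: [-0.0, 0.3, 0.9]
finger_force: 0.0
eef_pos: [0.5381, 0.2211, 0.0563]
contact_force: [0.5, 6.2, -0.7]
finger_force: 2.9
eef_pos: [0.5395, 0.1913, 0.0563]
contact_force: [0.9, 5.2, -1.2]
finger_force: 2.9
eef_pos: [0.5409, 0.1613, 0.0563]
contact_force: [1.0, 6.2, -1.6]
finger_force: 2.9
eef_pos: [0.5424, 0.1316, 0.0563]
contact_force: [1.6, 8.3, -1.6]
finger_force: 3.5
eef_pos: [0.5438, 0.1017, 0.0563]
contact_force: [2.9, 7.5, -1.8]
finger_force: 3.6
(array([-4.15,  0.23,  0.11]), 'tcp tray', array([-0.0021,  0.0465]), np.float64(0.0563))
```

```bash
python3 -m crank '[[-0.3,0,0,0,0,0],[-0.6,0,0,0,0,0],[-0.9,0,0,0,0,0],[-1.2,0,0,0,0,0],[-1.5,0,0,0,0,0],[-1.8,0,0,0,0,0],[-2.1,0,0,0,0,0],[-2.4,0,0,0,0,0],[-2.7,0,0,0,0,0],[-3,0,0,0,0,0]]'|egrep 'eef|ce:'
python3 -m crank '[[-0.1,0,0,0,0,0],[-0.2,0,0,0,0,0],[-0.3,0,0,0,0,0],[-0.4,0,0,0,0,0],[-0.5,0,0,0,0,0],[-0.6,0,0,0,0,0],[-0.7,0,0,0,0,0],[-0.8,0,0,0,0,0]]'|egrep 'eef|ce:'
for i in 1 2 3; do python3 -m crank '[[-0.1,0,0,0,0,0],[-0.2,0,0,0,0,0]]'|egrep 'eef|ce:'; done
```

```text
eef_pos: [0.5453, 0.0717, 0.0563]
contact_force: [2.8, 7.1, -1.8]
finger_force: 3.6
eef_pos: [0.5456, 0.0638, 0.0563]
contact_force: [3.5, 7.9, -1.6]
finger_force: 3.6
eef_pos: [0.5457, 0.0618, 0.0563]
contact_force: [2.7, 7.3, -2.4]
finger_force: 3.6
eef_pos: [0.5458, 0.0598, 0.0563]
contact_force: [2.4, 7.1, -2.6]
finger_force: 3.6
eef_pos: [0.5459, 0.0578, 0.0563]
contact_force: [2.8, 7.3, -3.0]
finger_force: 3.6
```

```bash
for i in 1 2 3 4; do python3 -m crank '[[-0.1,0,0,0,0,0],[-0.2,0,0,0,0,0]]'|egrep 'eef|ce:'; done
```

```text
eef_pos: [0.546, 0.0558, 0.0563]
contact_force: [3.1, 6.4, -2.3]
finger_force: 3.6
eef_pos: [0.5461, 0.0538, 0.0563]
contact_force: [3.5, 7.5, -2.7]
finger_force: 3.6
eef_pos: [0.5462, 0.0518, 0.0563]
contact_force: [3.7, 8.1, -2.0]
finger_force: 3.6
eef_pos: [0.5463, 0.0498, 0.0563]
contact_force: [3.2, 6.2, -2.5]
finger_force: 3.6
```

```bash
python3 -m crank '[[0,0,0,0,0,0]]'|egrep 'tim|eef|ce:'
```

```text
time: 21.35
eef_pos: [0.5463, 0.0497, 0.0563]
contact_force: [4.3, 6.8, -2.0]
finger_force: 3.3
```

```bash
for i in 1 2 3 4; do python3 -m crank '[[-0.1,0,0,0,0,0],[-0.2,0,0,0,0,0]]'|egrep 'eef|ce:'; done
```

```text
eef_pos: [0.5464, 0.0478, 0.0563]
contact_force: [3.9, 7.5, -2.7]
finger_force: 3.6
eef_pos: [0.5465, 0.0458, 0.0563]
contact_force: [3.6, 6.5, -0.7]
finger_force: 3.6
eef_pos: [0.5466, 0.0438, 0.0563]
contact_force: [3.3, 6.9, -2.4]
finger_force: 3.6
eef_pos: [0.5467, 0.0418, 0.0563]
contact_force: [3.0, 7.2, -2.1]
finger_force: 3.6
```

```bash
for i in 1 2 3 4; do python3 -m crank '[[-0.1,0,0,0,0,0],[-0.2,0,0,0,0,0]]'|egrep 'eef|ce:'; done
```

```text
eef_pos: [0.5468, 0.0398, 0.0564]
contact_force: [4.3, 6.8, -2.8]
finger_force: 3.6
eef_pos: [0.5469, 0.0378, 0.0563]
contact_force: [3.5, 7.4, -1.6]
finger_force: 3.6
eef_pos: [0.547, 0.0358, 0.0563]
contact_force: [2.8, 8.0, -2.9]
finger_force: 3.6
eef_pos: [0.5471, 0.0338, 0.0563]
contact_force: [4.4, 7.4, -2.1]
finger_force: 3.6
```

```bash
for i in 1 2 3 4; do python3 -m crank '[[-0.1,0,0,0,0,0],[-0.2,0,0,0,0,0]]'|egrep 'eef|ce:'; done
```

```text
eef_pos: [0.5471, 0.0325, 0.0563]
contact_force: [4.7, 10.7, -1.8]
finger_force: 5.1
eef_pos: [0.5472, 0.031, 0.0564]
contact_force: [4.9, 12.6, -1.2]
finger_force: 5.8
eef_pos: [0.5473, 0.0295, 0.0563]
contact_force: [4.2, 13.7, -1.5]
finger_force: 6.6
eef_pos: [0.5473, 0.0279, 0.0563]
contact_force: [4.2, 15.8, -0.9]
finger_force: 7.3
```

```bash
python3 -m crank '[[0.1,0,0,0,0,0],[0.2,0,0,0,0,0],[0.4,0,0,0,0,0],[0.8,0,0,0,0,0],[1.5,0,0,0,0,0],[2.2,0,0,0,0,0],[2.2,0,0,0,0,0]]'|egrep 'eef|ce:'
python3 -m crank '[[0,0,-5,0,0,0],[0,0,-10,0,0,0],[5,0,-13,0,0,0],[10,0,-13,0,0,0],[15,0,-13,0,0,0],[20,0,-13,0,0,0],[25,0,-13,0,0,0],[25,0,-13,0,0,0]]'|egrep 'eef|ce:|tim'
python3 - <<'E'
from h import *
for n in("side","top"):
    p,d=ctrl.read_camera(n); c=p[100:290,200:440] if n=="side" else p[140:290,200:400]
    cv2.imwrite(f'pics/{n}5.png',cv2.resize(c,None,fx=3,fy=3))
    if n=="side":
        P=cloud(n,d); m=(p.max(2)<60)&(P[...,2]>.03)&(P[...,2]<.1)
        t=tr(P)
        for x in(-.068,0,.068):
            q=t[m&(abs(t[...,0]-x)<.02)&(t[...,1]<.17)&(t[...,1]>-.09)]; print(x,np.percentile(q,[3,50],axis=0)[:,1].round(4))
E
```

```text
eef_pos: [0.5454, 0.0467, 0.0563]
contact_force: [1.2, 0.9, -0.5]
finger_force: 0.0
time: 25.25
eef_pos: [0.5338, 0.3003, 0.1864]
contact_force: [0.6, -0.1, -0.3]
finger_force: 0.0
-0.068 [0.0075 0.0095]
0 [-0.0501 -0.049 ]
0.068 [0.1408 0.1434]
```

View pics/side5.png

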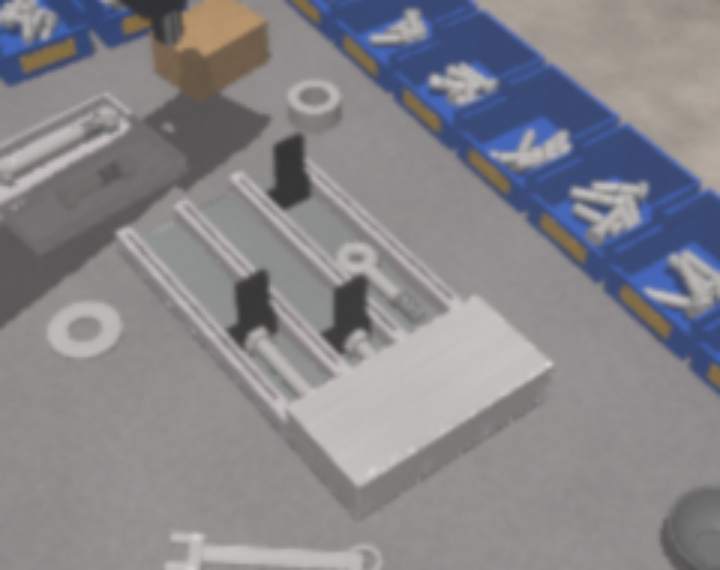

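View pics/top5.png

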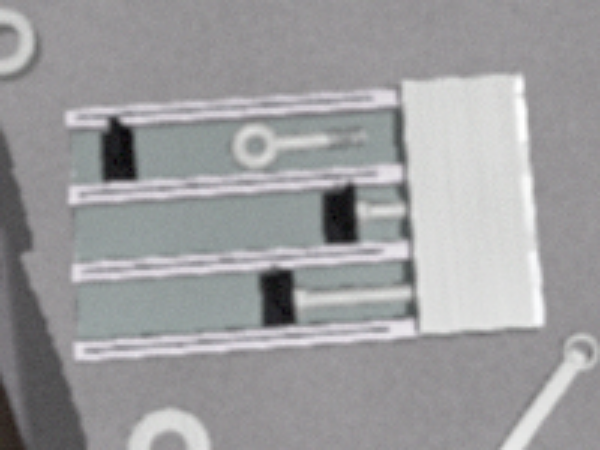

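Slides a (280,297 in the top crop) and b (340,213) hold their bolts with the tips under the hood. Lane c (eye bolt 255,145) is unmoved and the robot is clear.

```bash
python3 -c "
from plant import ctrl
print(ctrl.sign_off())"
```

```text
the job is handed in; nothing more can be done
None
```

I pushed the long bolt (lane a) and the short bolt (lane b) onto their buffers, with slide a about 2–3 mm and slide b about 5–6 mm into the spring; after release the cameras show both slides against their bolts, and the push never read above about 16 N. The eye bolt, its slide and the samples were left alone, and the job was handed in at about 25 s.

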